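# Clamp a pipe offcut in a cam clamp until its lock pin drops in

## Task

Stand the short rusty pipe offcut upright in the cam clamp, against the vee block, and let go of it. Then turn the clamp's black knob gently clockwise (seen from above) until the sprung lock pin drops fully into the notch of the brass disc, stop there without wrenching on against the pin, and let go with the pipe clamped home in the vee. Leave the grease tin and the loose bolt standing beside it alone.

Things in the scene. Friction and masses are not known exactly. Their poses are not given: they have to be found in the camera images.
- pipe_stub: the workpiece: rusty brown pipe offcut standing on end on the table, 43 mm outside diameter, 54 mm tall, 0.2 to 0.4 kg; origin at the centre of its underside, z along the pipe
- clamp_base: cam clamp fixed to the table: green base plate 110 mm (its x) by 250 mm (its y), 12 mm high, z up; origin on the table. Along its y: vee block at the +y end (steel cheeks, top 36 mm above the table, open towards -y), red sliding jaw with black pad, black knob at y = -50 mm, the lock pin's pillar at y = -114 mm (top 43 mm above the table)
- vee_seat (a point): the place for the pipe: the point on the top of the base plate (12 mm above the table) where the centre of the pipe's underside lies when the pipe stands home in the vee, touching both cheeks; axes as the clamp's
- knob_grip (a point): point on the knob's upright axis in its grip bar, 70 mm above the table. The black bar is 50 mm long along this point's x, 14 mm thick along its y, from 42.5 to 84.5 mm above the table, over a round flange 40 mm wide with top at 43.5 mm, and turns with the knob; z up. Pinch it across the 14 mm
- clamp_knob (a joint): knob angle in rad, growing clockwise seen from above; 0 to 0.15 at the start. Turning takes 0.15 to 0.35 N m; it stays where it is left. The notch comes under the pin at some angle from 0.95 to 1.45, which differs each time and is not measured: turn until the pin drops in. Then the knob has about 0.04 rad of play either way and stops hard against the pin
- lock_pin: sprung steel lock pin on the -y side of the brass disc, 44 mm above the table, its rounded nose 8 mm wide; origin at the tip of the nose, axes as the clamp's. Tip at y = -84 mm in the clamp's frame while it rides on the disc's rim, at -77 mm when dropped fully into the notch; its spring presses with 6 to 7 N. Wrenching on against it spoils it (at 25 N, about 0.8 N m on the knob)
- grease_tin: bystander: orange tin, 67 mm wide, 60 mm tall, standing; origin under its centre
- bolt_m20: bystander: rusty bolt, 30x34 mm head, 87 mm tall, standing on its head; origin under its centre
- pad_face (a point): middle of the black rubber pad's face that presses the pipe, 24 mm above the table; the pad is 40 mm wide, its top 36 mm above the table, and faces the vee (clamp's +y). The gap for the pipe is 8 to 10 mm longer than the pipe's diameter at the start. Turning the knob moves the pad to +y by 12 mm a rad; it meets the pipe at about 0.83 rad and its spring then presses it home with 5 to 9 N
There are look-alikes about, which are no part of the job. Of the things that look like the pipe_stub, take the one that is farthest to the robot's left at the start.

How it is judged:
By the outcome, as a careful person would: the job done as asked, in the order asked, and still so for the second after the job is handed in, with the robot touching nothing.
It also fails if it takes over 69 s, if anything falls off the work surface, if the arm or the gripper's body presses on something with over 40 N, if the wrist force passes 120 N, or if a joint passes its speed limit or range.

## Robot

A 6-joint arm with a two-finger parallel gripper is mounted at the origin on the work surface; the furniture and walls round the work are solid. World frame = base frame: x ahead of the robot, y to its left, z up, the work surface at z = 0. Lengths are in m, angles in rad, forces in N, time in s.
With the tool pointing down it reaches from about 0.325 to 1 m from the base axis. Payload 5.1 kg.
Tool frame: the origin (TCP) lies on the mounting face of the last link; the fingertips stand 173 mm ahead of it and the grasp point (between the pads) lies 155 mm ahead of it; z points along the fingers, y is the line along which they close (so a half turn about z gives the same grasp; the last joint's range is limited). The gripper opens to 85 mm and grips with 20 to 120 N. Pads are 22 mm wide; open, the fingers measure 114 mm over their backs; the gripper's body (76 mm by 85 mm) begins 54 mm behind the grasp point. The pads swing forward as they close: fully open they stand 13 mm farther back than shut.
Start: joints at [1.112, 0.124, 1.65, -0, 1.367, -0.083], TCP at [0.239, 0.605, 0.405] pointing down, gripper open.
Joint ranges: [-2.61, 2.61], [-1.02, 2.33], [0.03, 2.71], [-1.35, 4.49], [0.32, 2.68], [-2.91, 2.91]. Speed limits (rad/s): [2.57, 2.57, 3.14, 3.14, 3.14, 3.14].

## Interface

Orientations are given as a unit quaternion [w, x, y, z].
In Python, from rig import sensors, optics, ticket gives the robot as it stands.
- The arm moves only by the tool drive_tool, never from a script. Its argument "increments" is a list of rows, each a list of 2 entries, a list of its own where there are three numbers: the shift along the tool's x, y, z in cm, then the turn about the tool's z in rad. In form: [[[dx, dy, dz], roll], ...]. A call has 1 to 12 rows; each row is the pose to reach, as a shift and turn from the pose commanded when the call began, along the tool's axes at that moment; what a row does not reach only later rows make up. A row lasts 1/10 s, in which the tool goes at most 50 mm and 8.59 degrees, less where a joint would pass 70% of its speed; a pose out of reach is approached as far as the arm can. A call with a gripper value outside its range is refused whole. "jaw" is the closure, from -1 (fully open) to 1 (shut), set as the call begins (left out, the last holds). The fingers move at their own pace and stop on an object; "grip_force" is the grip in N (left out, the last holds). Time passes only in rows, so rows that repeat a pose let the fingers close. It gives the time, the measured TCP pose, the force, the opening and the grip force at its end, in the units of the state.
- sensors.state(): the state, without advancing time (a new reading comes with each control period).
- optics.camera(name): name is "scene" or "top" or "wrist"; returns (picture, depth): 480x640x3 uint8, red, green, blue; 480x640 float32, m along the optical axis (not along the pixel's ray), 0 where there is no reading.
- optics.calibration(name): a dict with "K" (3x3 intrinsics, pixels), "T" (4x4, takes a point from camera to world coordinates); the wrist camera has in their place "tool_from_camera" (4x4, takes a point from camera to tool coordinates, whose origin is the TCP and whose axes are the flange's). Camera axes: x right, y down, z forward; pixel columns grow to the right and rows downward; lengths in m; the calibration is good to about 2 mm. A picture is of the moment at which its call begins: read the wrist's pose just before it. calibration takes no time and is no camera call.
- ticket.sign_off(): hands the job in; it is judged then, once.
The state is a dict: "time_s": time; "joint_positions": joint angles; "joint_velocities": joint speeds; "tau": joint torques, N m; "eef_pos": TCP position; "eef_rot": TCP orientation; "wrist_force": force on the tool from outside, world axes, zero at the start; "ft_torque": the same for the moment, N m; "width": opening from 0.0 (shut) to 1.0 (fully open); "gripper_force": force on a finger pad.
Only numpy, scipy, OpenCV 4.12 (cv2) and the standard library are available. Lean on these libraries where they do the work, as an engineer would, in place of code of your own. Each camera call takes 0.05 s, during which the arm holds its last target. There are 200 camera calls.

## Working session

There is one attempt and no reset: what is moved stays moved. The work goes in short steps, Python scripts to look and compute and a tool call to move; the robot and the scene stay as the last step left them, time stands still between calls to the robot, and variables do not carry over. Pictures are saved under pics/ and viewed, at most 10 in all, crops included, and the job is handed in when it is done.

Besides the shell and the picture viewer there is one more tool, called as a command line: name --argument value ..., lists and objects as JSON in quotes. drive_tool: Moves the arm, as the interface text tells. Its arguments: {"type":"object","properties":{"increments":{"type":"array"},"jaw":{"type":"number"},"grip_force":{"type":"number"}},"required":["increments"]}

```bash
mkdir -p pics; cat > h.py <<'E'
import numpy as np,cv2
from rig import sensors,optics,ticket
def cam(n):
    s=sensors.state(); p,d=optics.camera(n); c=optics.calibration(n); K=np.array(c["K"])
    if n=="wrist":
        w,x,y,z=s["eef_rot"]; from scipy.spatial.transform import Rotation as R
        T=np.eye(4);T[:3,:3]=R.from_quat([x,y,z,w]).as_matrix();T[:3,3]=s["eef_pos"];T=T@np.array(c["tool_from_camera"])
    else: T=np.array(c["T"])
    v,u=np.mgrid[:480,:640]
    P=np.stack([(u-K[0,2])/K[0,0]*d,(v-K[1,2])/K[1,1]*d,d],-1)@T[:3,:3].T+T[:3,3]
    P[d==0]=np.nan
    return p,d,P
def save(n,p): cv2.imwrite("pics/"+n+".png",p[...,::-1])
E
python3 - <<'E'
from h import *
for n in("top","scene"):
    p,d,P=cam(n); save(n,p); np.savez("/tmp/"+n,p=p,P=P)
    print(n,np.round(optics.calibration(n)["T"],3).tolist())
print(sensors.state())
E
```

```text
top [[-0.005, -0.985, 0.172, 0.302], [-1.0, 0.002, -0.016, -0.094], [0.015, -0.172, -0.985, 1.316], [0.0, 0.0, 0.0, 1.0]]
scene [[0.616, -0.405, 0.675, -0.257], [-0.787, -0.337, 0.516, -0.671], [0.018, -0.85, -0.527, 0.673], [0.0, 0.0, 0.0, 1.0]]
{'time_s': 0.1, 'joint_positions': array([ 1.11240228e+00,  1.24439866e-01,  1.65156326e+00, -6.75577949e-06,
        1.36753512e+00, -8.26274100e-02]), 'joint_velocities': array([-0.00033566,  0.00090388, -0.00309649,  0.00054957,  0.00258444,
       -0.00086278]), 'tau': array([ 3.01473920e-04, -4.24925387e+01, -3.66656435e+01, -1.22391748e-04,
        3.81499180e-03,  1.80504350e-05]), 'eef_pos': array([0.23848016, 0.60441735, 0.40356038]), 'eef_rot': array([-2.56767199e-04,  1.86779121e-01,  9.82401452e-01, -9.38305612e-04]), 'wrist_force': array([ 0.96859807, -0.05001199, -0.66314787]), 'ft_torque': array([-0.0003852 , -0.07080761,  0.02681411]), 'gripper_force': 0.0, 'width': 1.0017946776481212}
```

View pics/top.png

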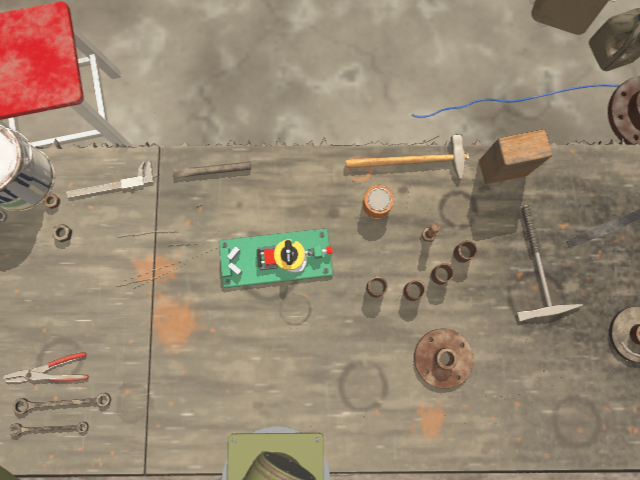

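View pics/scene.png

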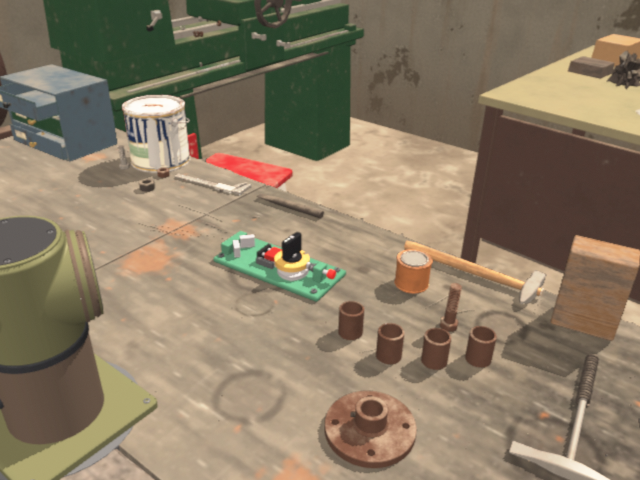

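The top view shows four pipe offcuts at (376,287), (413,291), (442,273) and (466,251). Image left is the robot's left (+y), so (376,287) is the one meant; in the scene view it is at (351,320). The clamp is at (277,258), with the vee at its left end and the pin at its right. The tin is at (379,200) and the bolt at (430,232).

```bash
python3 - <<'E'
from h import *
z=np.load("/tmp/top.npz");p,P=z["p"],z["P"]
for n,(u,v) in dict(p1=(376,287),p2=(413,291),p3=(442,273),p4=(466,251),tin=(379,200),bolt=(430,232)).items():
    Q=P[v-20:v+20,u-20:u+20].reshape(-1,3);Q=Q[Q[:,2]>.02]; zt=np.nanpercentile(Q[:,2],97)
    t=Q[Q[:,2]>zt-.01]; c,r=cv2.minEnclosingCircle((t[:,:2]*1000).astype(np.float32)); print(n,zt.round(4),np.round(c,1),round(r,1),len(t))
h=cv2.cvtColor(p,cv2.COLOR_RGB2HSV); V=np.isfinite(P[...,2])
g=(h[...,0]>55)&(h[...,0]<90)&(h[...,1]>90)&V; g[:, :200]=0; g[:,350:]=0; g[:220]=0;g[300:]=0
g&=abs(P[...,2]-.012)<.006
Q=P[g]; print("green z",np.median(Q[:,2]),len(Q)); r=cv2.minAreaRect((Q[:,:2]*1000).astype(np.float32)); print(r)
R=P[225:295,210:345]; k=p[225:295,210:345]
# heights
for lo,hi,nm in((.065,.1,"bar"),(.03,.041,"mid")):
    m=(R[...,2]>lo)&(R[...,2]<hi); Q=R[m]; print(nm,len(Q),cv2.minAreaRect((Q[:,:2]*1000).astype(np.float32)), np.nanmax(Q[:,2]))
hk=h[225:295,210:345]; m=(hk[...,0]>20)&(hk[...,0]<33)&(hk[...,1]>150); Q=R[m];Q=Q[np.isfinite(Q[:,0])]; print("yellow",np.median(Q[:,2]),cv2.minEnclosingCircle((Q[:,:2]*1000).astype(np.float32)))
a=cv2.resize(p[220:300,210:350],None,fx=5,fy=5,interpolation=cv2.INTER_CUBIC)
b=cv2.resize(p[240:320,350:490],None,fx=5,fy=3.0,interpolation=cv2.INTER_CUBIC)[:200]
save("crop",np.vstack([a,b]))
E
```

```text
p1 0.0572 [ 418.5 -222.4] 21.4 104
p2 0.0564 [ 410.2 -306. ] 21.5 116
p3 0.0565 [ 446.8 -365.3] 60.7 145
p4 0.0569 [ 485.9 -409.7] 40.6 134
tin 0.0636 [ 612.5 -228.6] 34.4 673
bolt 0.0898 [ 541.8 -348.1] 10.0 68
green z 0.011737011119650309 2946
((487.5060729980469, 2.5037078857421875), (108.89666748046875, 246.10813903808594), 6.233883380889893)
bar 158 ((490.75640869140625, -28.238231658935547), (49.266639709472656, 13.951533317565918), 4.252283573150635) 0.09007127142210303
mid 1165 ((488.00201416015625, 0.6811752319335938), (68.50686645507812, 248.57508850097656), 6.021376609802246) 0.040956817723722505
yellow 0.03654045890764546 ((490.6364440917969, -28.58635902404785), 33.45320129394531)
```

View pics/crop.png

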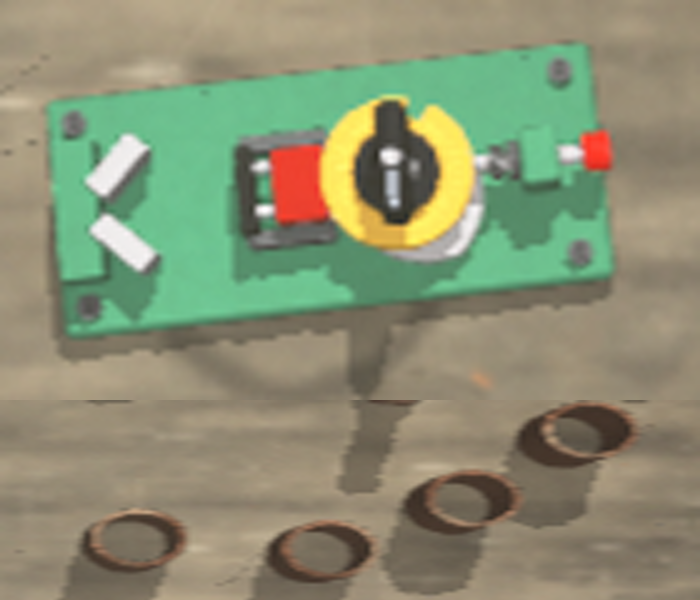

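Of the four, only p1 at (376,287), world (0.4185, -0.222), is leftmost. The crop shows it clear at lower left, 84 mm from its neighbour. In the clamp crop, the vee is at left, the notch at (425,110), and the red pin knob at (597,150). I'll go over the clamp first for a closer look with the wrist camera.

drive_tool --increments '[[[-42.7,-42.8,-1.5],1.09],[[-42.7,-42.8,-1.5],1.09],[[-42.7,-42.8,-1.5],1.09],[[-42.7,-42.8,-1.5],1.09],[[-42.7,-42.8,-1.5],1.09],[[-42.7,-42.8,-1.5],1.09],[[-42.7,-42.8,-1.5],1.09],[[-42.7,-42.8,-1.5],1.09],[[-42.7,-42.8,-1.5],1.09],[[-42.7,-42.8,-1.5],1.09],[[-42.7,-42.8,-1.5],1.09],[[-42.7,-42.8,-1.5],1.09]]' --jaw -1

```text
time_s: 1.3
eef_pos: [0.4769, 0.0521, 0.4194]
eef_rot: [-0.0, 0.669, 0.743, 0.0]
wrist_force: [1.2, 1.0, 0.8]
width: 1.0
gripper_force: 0.0
```

drive_tool --increments '[[[0,0,0],0],[[0,0,0],0],[[0,0,0],0],[[0,0,0],0]]'

```text
time_s: 1.7
eef_pos: [0.4764, 0.0553, 0.4194]
eef_rot: [-0.0, 0.668, 0.744, -0.0]
wrist_force: [1.0, 0.9, 0.6]
width: 1.001
gripper_force: 0.0
```

```bash
python3 - <<'E'
from h import *
s=sensors.state();print(s["time_s"],s["eef_pos"],s["eef_rot"],s["joint_positions"].round(3))
p,d,P=cam("wrist"); save("w1",p); np.savez("/tmp/w1",p=p,P=P); print(np.round(optics.calibration("wrist")["tool_from_camera"],3).tolist())
E
```

```text
1.7 [0.47638926 0.05532961 0.41937915] [-2.20388565e-04  6.68215094e-01  7.43968103e-01 -4.89254075e-05] [ 0.004 -0.274  2.001  0.     1.415 -0.104]
[[-0.0, -0.952, -0.306, 0.078], [1.0, -0.0, 0.0, -0.001], [-0.0, -0.306, 0.952, 0.031], [0.0, 0.0, 0.0, 1.0]]
```

View pics/w1.png

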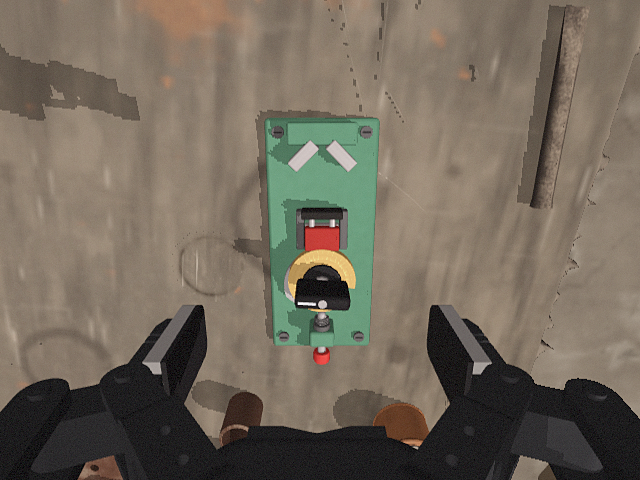

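The wrist view shows the vee cheeks at (303,156) and (341,156), the black pad at (322,213), the bar at (322,293) and the red pin knob at (321,355).

```bash
python3 - <<'E'
from h import *
z=np.load("/tmp/w1.npz");p,P=z["p"],z["P"]; h=cv2.cvtColor(p,cv2.COLOR_RGB2HSV)
f=lambda Q:cv2.minAreaRect((Q[:,:2]*1000).astype(np.float32))
box=np.zeros(p.shape[:2],bool);box[105:350,255:390]=1
g=box&(h[...,0]>55)&(h[...,0]<90)&(h[...,1]>70)&(abs(P[...,2]-.012)<.008)
Q=P[g];r=f(Q);print("plate",np.median(Q[:,2]),r)
a=r[2] if r[1][0]<r[1][1] else r[2]-90
t=np.radians(a); ex=np.array([np.cos(t),np.sin(t)]);ey=np.array([-ex[1],ex[0]]);c=np.array(r[0])/1000
print("yaw",a,"len",r[1])
def loc(Q):return np.c_[(Q[:,:2]-c)@ex,(Q[:,:2]-c)@ey]*1000
def info(n,u0,u1,v0,v1,m):
    M=np.zeros_like(box);M[v0:v1,u0:u1]=1;Q=P[M&m];L=loc(Q);r=cv2.minAreaRect(L.astype(np.float32))
    print(n,len(Q),"z",np.nanmedian(Q[:,2]).round(4),"lo",L.min(0).round(1),"hi",L.max(0).round(1),[np.round(x,1).tolist() for x in r]);return L,r
w=(h[...,1]<40)&(h[...,2]>120)&(abs(P[...,2]-.036)<.008)
for n,b in(("cL",(284,322,138,176)),("cR",(322,360,138,176))):
    L,r=info(n,*b,w);print(cv2.boxPoints(r).round(1).tolist())
info("pad",299,346,200,222,(h[...,2]<70)&(abs(P[...,2]-.036)<.006))
info("red",300,346,215,255,(h[...,0]<8)&(h[...,1]>150)&(P[...,2]>.02))
L,r=info("bar",290,355,270,315,(P[...,2]>.078))
k=c+ex*r[0][0]/1000+ey*r[0][1]/1000;print("knob world",k)
info("pinred",310,332,343,366,(h[...,1]>150)&(P[...,2]>.02)&((h[...,0]<8)|(h[...,0]>172)))
info("disc",280,360,245,315,(h[...,0]>14)&(h[...,0]<33)&(h[...,1]>90)&(P[...,2]>.03))
print("c",c,"ex",ex)
E
```

```text
plate 0.012136215375042697 ((486.26385498046875, 3.99981689453125), (109.29491424560547, 247.11273193359375), 6.18564510345459)
yaw 6.18564510345459 len (109.29491424560547, 247.11273193359375)
cL 434 z 0.0361 lo [-30.9  77.3] hi [ -3.5 105. ] [[-17.6, 91.1], [29.6, 11.7], 45.5]
[[-32.099998474121094, 84.5999984741211], [-23.799999237060547, 76.4000015258789], [-3.0, 97.5], [-11.399999618530273, 105.69999694824219]]
cR 430 z 0.0361 lo [ 3.7 77.2] hi [ 31.1 105. ] [[17.3, 91.0], [12.0, 29.1], 44.7]
[[2.799999952316284, 97.19999694824219], [23.299999237060547, 76.5], [31.799999237060547, 84.9000015258789], [11.300000190734863, 105.5999984741211]]
pad 346 z 0.036 lo [-19.8  31.3] hi [19.4 39. ] [[-0.2, 35.2], [7.6, 39.1], 89.7]
red 797 z 0.0361 lo [-17.1  -0. ] hi [17.5 23.1] [[0.2, 11.5], [23.1, 34.7], 89.9]
bar 848 z 0.0841 lo [-25.1 -40. ] hi [ 24.9 -24.7] [[-0.1, -32.3], [13.8, 49.9], 86.9]
knob world [ 0.48966775 -0.02815227]
pinred 201 z 0.0389 lo [  -8.9 -128.7] hi [   8.5 -115.1] [[-0.2, -121.9], [13.6, 17.4], 89.7]
disc 1501 z 0.0367 lo [-33.7 -67.1] hi [33.8  0.7] [[-1.6, -30.5], [66.4, 62.5], 46.2]
c [0.48626385 0.00399982] ex [0.99417799 0.10775028]
```

drive_tool --increments '[[[-26.9,-8.7,9],0],[[-26.9,-8.7,9],0],[[-26.9,-8.7,9],0],[[-26.9,-8.7,9],0],[[-26.9,-8.7,9],0],[[-26.9,-8.7,9],0],[[-26.9,-8.7,9],0],[[-26.9,-8.7,9],0],[[-26.9,-8.7,9],0],[[-26.9,-8.7,9],0],[[-26.9,-8.7,9],0]]'

```text
time_s: 2.85
eef_pos: [0.419, -0.2214, 0.3302]
eef_rot: [0.001, 0.668, 0.744, 0.0]
wrist_force: [-0.9, 0.1, -0.6]
width: 1.004
gripper_force: 0.0
```

```bash
cat >> h.py <<'E'
def tool():
    from scipy.spatial.transform import Rotation as R
    s=sensors.state();w,x,y,z=s["eef_rot"];return s["eef_pos"],R.from_quat([x,y,z,w]).as_matrix(),s
E
python3 - <<'E'
from h import *
e,M,s=tool();print(s["time_s"],e,s["joint_positions"].round(3))
p,d,P=cam("wrist"); save("w2",p)
m=(abs(P[...,2]-.054)<.008)&(np.hypot(P[...,0]-.418,P[...,1]+.222)<.04)
Q=P[m];print(len(Q),Q.min(0),Q.max(0));c,r=cv2.minEnclosingCircle((Q[:,:2]*1000).astype(np.float32));print(c,r,np.median(Q[:,2]))
print("tool shift cm",(M.T@(np.array([c[0]/1000,c[1]/1000,.2])-e)*100).round(2))
E
```

```text
2.85 [ 0.41900527 -0.22135171  0.33017152] [-0.599 -0.219  2.108  0.     1.251 -0.707]
1237 [ 0.3959304  -0.2447072   0.04608362] [ 0.43799713 -0.20188829  0.05525295]
(417.18988037109375, -223.29812622070312) 21.49506187438965 0.05261365879010238
tool shift cm [-0.17 -0.21 13.02]
```

View pics/w2.png

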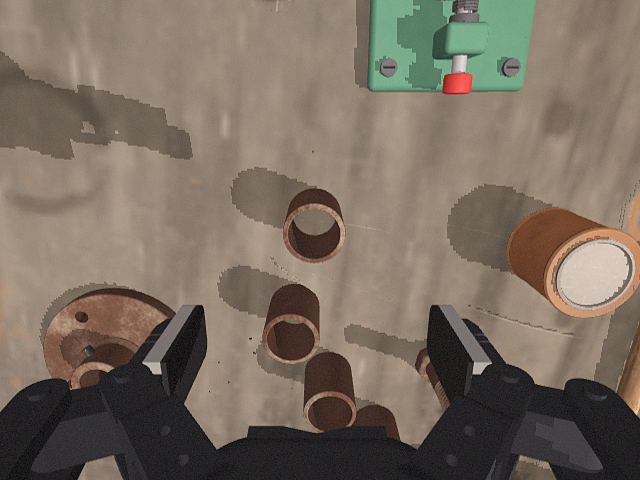

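The pipe's rim is at (315,230), a 43 mm circle, and the fingers clear everything. I'm going down and gripping it.

drive_tool --increments '[[[-0.15,-0.2,4],0],[[-0.15,-0.2,8],0],[[-0.15,-0.2,10],0],[[-0.15,-0.2,12],0],[[-0.15,-0.2,13],0],[[-0.15,-0.2,13],0],[[-0.15,-0.2,13],0]]'

```text
time_s: 3.6
eef_pos: [0.4172, -0.2243, 0.2005]
eef_rot: [0.001, 0.669, 0.743, 0.0]
wrist_force: [0.0, 0.7, -0.1]
width: 1.001
gripper_force: 0.0
```

drive_tool --increments '[[[0,0,0],0],[[0,0,0],0],[[0,0,0],0],[[0,0,0],0],[[0,0,0],0],[[0,0,0],0],[[0,0,0],0],[[0,0,0],0],[[0,0,0],0],[[0,0,0],0]]' --jaw 1 --grip_force 40

```text
time_s: 4.6
eef_pos: [0.4172, -0.2245, 0.2007]
eef_rot: [0.001, 0.669, 0.743, 0.0]
wrist_force: [0.3, 1.8, 5.9]
width: 0.476
gripper_force: 40.8
```

drive_tool --increments '[[[0,0,-2],0],[[0,0,-6],0],[[0,0,-10],0],[[0,0,-13],0],[[0,0,-13],0],[[0,0,-13],0],[[0,0,-13],0]]'

```text
time_s: 5.3
eef_pos: [0.4158, -0.2236, 0.3265]
eef_rot: [-0.003, 0.669, 0.743, -0.0]
wrist_force: [-0.2, -0.2, -3.4]
width: 0.48
gripper_force: 42.1
```

```bash
python3 - <<'E'
from h import *
e,M,s=tool();print(s["time_s"],e,s["wrist_force"],s["width"],s["joint_positions"].round(3),M.round(4).tolist())
p,d,P=cam("wrist"); save("w3",p)
L=(P-e)@M*1000; h=cv2.cvtColor(p,cv2.COLOR_RGB2HSV)
m=(np.hypot(L[...,0],L[...,1])<28)&(L[...,2]>135)&(L[...,2]<225)&(h[...,1]>60)
Q=L[m];print(len(Q),np.percentile(Q,[1,50,99],axis=0).round(1).tolist())
S=np.array([.4785,.0734,0]);ey=np.array([-.1078,.9942,0]);t=S-.002*ey;t[2]=e[2]
print("shift cm",(M.T@(t-e)*100).round(2))
E
```

```text
5.3 [ 0.41576842 -0.22361097  0.32646787] [-0.23036492 -0.15807061 -3.42806824] 0.47967213866634945 [-0.607 -0.218  2.114 -0.     1.25  -0.712] [[-0.1048, 0.9945, -0.0044], [0.9945, 0.1048, 0.003], [0.0035, -0.0041, -1.0]]
13675 [[-17.2, -20.9, 145.8], [-3.8, -0.7, 160.5], [22.7, 19.5, 198.6]]
shift cm [28.68  9.35  0.06]
```

View pics/w3.png

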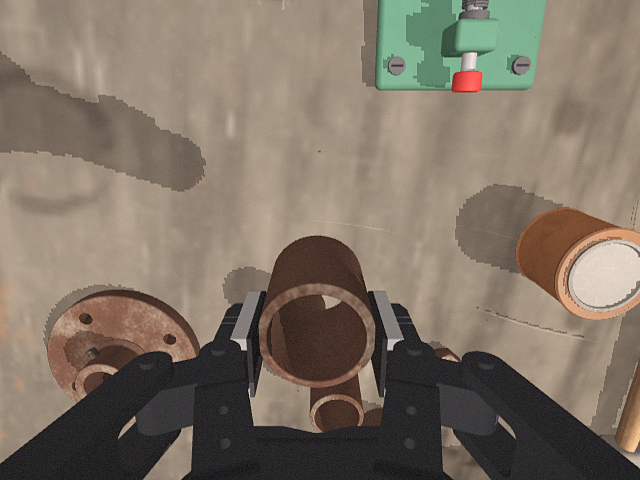

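The pipe is held at (317,330), upright between the pads. Moving over the vee.

drive_tool --increments '[[[4,1.3,0],0],[[8,2.6,0],0],[[12,3.9,0],0],[[16,5.2,0],0],[[20,6.5,0],0],[[24,7.9,0],0],[[27,8.9,0],0],[[28.7,9.4,0],0],[[28.7,9.4,0],0],[[28.7,9.4,0],0],[[28.7,9.4,0],0],[[28.7,9.4,0],0]]'

```text
time_s: 6.55
eef_pos: [0.4799, 0.0702, 0.3291]
eef_rot: [-0.0, 0.67, 0.743, -0.0]
wrist_force: [0.5, 0.6, -2.8]
width: 0.477
gripper_force: 42.2
```

```bash
python3 - <<'E'
from h import *
e,M,s=tool();print(s["time_s"],e,s["width"])
print(M.round(4).tolist())
p,d,P=cam("wrist"); save("w4",p)
L=(P-e)@M*1000; h=cv2.cvtColor(p,cv2.COLOR_RGB2HSV)
m=(np.hypot(L[...,0],L[...,1])<28)&(L[...,2]>135)&(L[...,2]<149)&(h[...,1]>60)
Q=L[m];print(len(Q),np.percentile(Q,[.5,50,99.5],axis=0).round(1).tolist());c,r=cv2.minEnclosingCircle(Q[:,:2].astype(np.float32));print(c,r)
S=np.array([.4785,.0734]);
pc=(e+M@np.array([c[0],c[1],147])/1000)
print("pipe",pc,"gap to seat in tool cm",(M[:2,:2].T@(S-pc[:2])*100).round(2),"pipe bottom z",e[2]-.2)
E
```

```text
6.55 [0.47988383 0.07022924 0.32907704] 0.4774854556283175
[[-0.1034, 0.9946, -0.0009], [0.9946, 0.1034, -0.0002], [-0.0002, -0.0009, -1.0]]
3414 [[-18.9, -21.1, 135.7], [5.1, -0.4, 147.7], [22.3, 20.2, 149.0]]
(-0.10097827762365341, -0.3761991858482361) 24.10614776611328
pipe [0.47939055 0.07005328 0.18207745] gap to seat in tool cm [ 0.34 -0.05] pipe bottom z 0.12907703570629753
```

drive_tool --increments '[[[-0.15,-0.05,3],0],[[-0.15,-0.05,6],0],[[-0.15,-0.05,8],0],[[-0.15,-0.05,9],0],[[-0.15,-0.05,10],0],[[-0.15,-0.05,10.5],0],[[-0.15,-0.05,11],0],[[-0.15,-0.05,11.3],0],[[-0.15,-0.05,11.4],0],[[-0.15,-0.05,11.4],0],[[-0.15,-0.05,11.4],0]]'

```text
time_s: 7.7
eef_pos: [0.4799, 0.0696, 0.216]
eef_rot: [0.0, 0.669, 0.743, 0.0]
wrist_force: [0.5, 0.2, -3.7]
width: 0.479
gripper_force: 42.1
```

```bash
python3 - <<'E'
from h import *
e,M,s=tool();print(s["time_s"],e,s["wrist_force"],s["width"])
p,d,P=cam("wrist"); q,_,_=cam("scene"); save("w5",np.vstack([cv2.resize(p[60:460,120:520],(400,400)),cv2.resize(q[180:330,180:380],(400,300))[:200]]) )
E
```

```text
7.7 [0.47991995 0.06957697 0.21602685] [ 0.49248897  0.21114986 -3.69661749] 0.4793797363295909
```

View pics/w5.png

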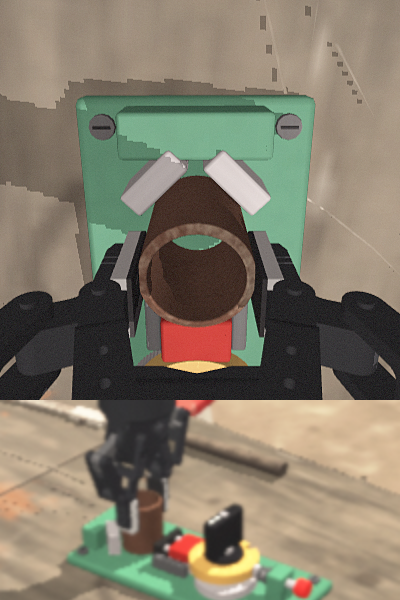

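The pipe stands between the cheeks and the pad, clear of both. Lowering the last millimetres.

drive_tool --increments '[[[0,0,0.1],0],[[0,0,0.2],0],[[0,0,0.25],0],[[0,0,0.25],0],[[0,0,0.25],0]]'

```text
time_s: 8.3
eef_pos: [0.4797, 0.0695, 0.2131]
eef_rot: [-0.0, 0.669, 0.743, -0.0]
wrist_force: [0.6, 0.4, -3.2]
width: 0.474
gripper_force: 42.2
```

drive_tool --increments '[[[0,0,0.05],0],[[0,0,0.1],0],[[0,0,0.1],0],[[0,0,0.1],0]]'

```text
time_s: 8.7
eef_pos: [0.4799, 0.0696, 0.2127]
eef_rot: [-0.0, 0.669, 0.743, -0.0]
wrist_force: [-3.1, -0.9, 3.6]
width: 0.476
gripper_force: 42.9
```

drive_tool --increments '[[[0.1,0,0],0],[[0.15,0,0],0],[[0.15,0,0],0]]'

```text
time_s: 9.0
eef_pos: [0.4801, 0.0708, 0.2127]
eef_rot: [0.001, 0.669, 0.743, 0.0]
wrist_force: [-1.0, -3.7, 2.8]
width: 0.479
gripper_force: 42.9
```

drive_tool --increments '[[[0,0,0],0],[[0,0,0],0],[[0,0,0],0],[[0,0,0],0],[[0,0,0],0],[[0,0,0],0],[[0,0,0],0]]' --jaw -1

```text
time_s: 9.7
eef_pos: [0.4796, 0.071, 0.2121]
eef_rot: [0.0, 0.669, 0.743, 0.0]
wrist_force: [0.7, 0.7, 0.6]
width: 0.999
gripper_force: 0.0
```

drive_tool --increments '[[[0,0,-2],0],[[0,0,-5],0],[[0,0,-9],0],[[0,0,-13],0],[[0,0,-16],0],[[0,0,-16],0],[[0,0,-16],0],[[0,0,-16],0]]'

```text
time_s: 10.5
eef_pos: [0.4791, 0.071, 0.3704]
eef_rot: [-0.001, 0.669, 0.743, -0.001]
wrist_force: [-0.7, 0.4, -0.3]
width: 0.998
gripper_force: 0.0
```

```bash
python3 - <<'E'
from h import *
e,M,s=tool();print(s["time_s"],e,s["joint_positions"].round(3))
p,d,P=cam("wrist"); save("w6",p)
c=np.array([.48626,.0040]);ex=np.array([.99418,.10775]);ey=np.array([-.10775,.99418])
L=np.stack([(P[...,:2]-c)@ex,(P[...,:2]-c)@ey],-1)*1000; Z=P[...,2]
m=(abs(Z-.066)<.006)&(np.hypot(L[...,0],L[...,1]-69.8)<30);Q=L[m];print("pipe",len(Q),np.percentile(Q,[.5,99.5],axis=0).round(1).tolist(),cv2.minEnclosingCircle(Q.astype(np.float32)),np.median(Z[m]))
m=(Z>.077)&(np.hypot(L[...,0],L[...,1]+32)<32)&(Z<.1);Q=L[m];print("bar",len(Q),cv2.minAreaRect(Q.astype(np.float32)))
k=c+(ex*-.0001+ey*-.0322);print("knob shift cm",(M.T@(np.r_[k,.33]-e)*100).round(2))
E
```

```text
10.5 [0.47909409 0.07098981 0.37043049] [ 0.036 -0.228  2.047 -0.     1.326 -0.069]
pipe 930 [[-19.6, 47.9], [21.5, 89.4]] ((0.9063745141029358, 68.29163360595703), 21.40233612060547) 0.06486735969388885
bar 1161 ((-0.08387947082519531, -32.35113525390625), (14.172578811645508, 49.7770881652832), 86.89905548095703)
knob shift cm [-9.96  0.02  4.04]
```

View pics/w6.png

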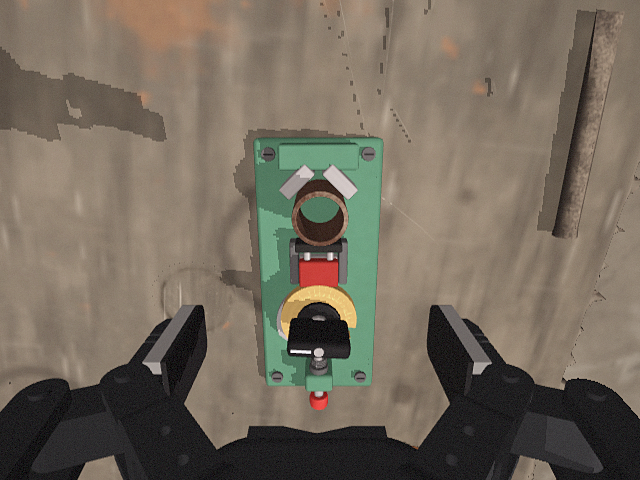

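The pipe stands in the vee about 1.5 mm short of home; its rim is at (320,218). Next is the knob: move over it, roll CCW, then go down.

drive_tool --increments '[[[-4,0,0],-0.15],[[-8,0,0],-0.3],[[-9.96,0,0],-0.45],[[-9.96,0,0],-0.6],[[-9.96,0,0],-0.75],[[-9.96,0,0],-0.9],[[-9.96,0,0],-1.05],[[-9.96,0,0],-1.2],[[-9.96,0,0],-1.35],[[-9.96,0,0],-1.5],[[-9.96,0,0],-1.52],[[-9.96,0,0],-1.52]]'

```text
time_s: 11.75
eef_pos: [0.4897, -0.028, 0.3703]
eef_rot: [-0.002, -0.027, 1.0, 0.0]
wrist_force: [0.6, 0.2, -0.4]
width: 1.001
gripper_force: 0.0
```

drive_tool --increments '[[[0,0,4],0],[[0,0,4],0],[[0,0,4],0]]'

```text
time_s: 12.05
eef_pos: [0.4895, -0.028, 0.3308]
eef_rot: [-0.002, -0.027, 1.0, 0.0]
wrist_force: [0.3, -0.6, 0.6]
width: 1.0
gripper_force: 0.0
```

```bash
python3 - <<'E'
from h import *
e,M,s=tool();print(s["time_s"],e,s["joint_positions"].round(3))
p,d,P=cam("wrist")
L=(P-e)@M*1000; Z=P[...,2]
m=(Z>.079)&(Z<.095)&(np.hypot(P[...,0]-.4897,P[...,1]+.0281)<.032);Q=L[m][:,:2]
print("bar in tool mm",len(Q),cv2.minAreaRect(Q.astype(np.float32)),np.median(Z[m]),"dz cm",(e[2]-.225)*100)
for n in("top","scene"):
    p,d,P=cam(n);h=cv2.cvtColor(p,cv2.COLOR_RGB2HSV)
    u0,v0=((327,250) if n=="top" else (331,273)); r=(h[...,1]>150)&(h[...,2]>90)&((h[...,0]<7)|(h[...,0]>173)); r[:,:u0-15]=0;r[:,u0+15:]=0;r[:v0-15]=0;r[v0+15:]=0
    v,u=np.nonzero(r);print(n,len(v),u.mean(),v.mean())
E
```

```text
12.05 [ 0.48949926 -0.02796185  0.33075075] [-0.167 -0.177  2.073 -0.     1.25  -1.791]
bar in tool mm 1750 ((-0.5242938995361328, -0.9411277770996094), (49.112430572509766, 13.784771919250488), 0.44404923915863037) 0.08412479904369935 dz cm 10.575075244472263
top 39 328.87179487179486 249.66666666666666
scene 63 330.984126984127 273.74603174603175
```

drive_tool --increments '[[[-0.05,-0.07,3],0],[[-0.05,-0.07,6],0],[[-0.05,-0.07,8],0],[[-0.05,-0.07,9.5],0],[[-0.05,-0.07,10.5],0],[[-0.05,-0.07,10.5],0],[[-0.05,-0.07,10.5],0]]'

```text
time_s: 12.9
eef_pos: [0.4911, -0.0288, 0.2282]
eef_rot: [0.001, -0.027, 1.0, -0.0]
wrist_force: [0.4, -0.7, -0.1]
width: 1.001
gripper_force: 0.0
```

drive_tool --increments '[[[0,0,0],0],[[0,0,0],0],[[0,0,0],0],[[0,0,0],0],[[0,0,0],0],[[0,0,0],0],[[0,0,0],0],[[0,0,0],0],[[0,0,0],0],[[0,0,0],0],[[0,0,0],0]]' --jaw 1 --grip_force 40

```text
time_s: 14.0
eef_pos: [0.4906, -0.0282, 0.2274]
eef_rot: [-0.0, -0.027, 1.0, 0.001]
wrist_force: [-1.5, 4.0, 3.8]
width: 0.16
gripper_force: 43.0
```

```bash
cat > chk.py <<'E'
from h import *
e,M,s=tool();print(s["time_s"],e.round(4),"f",s["wrist_force"].round(1),"t",s["ft_torque"].round(2),"w",round(s["width"],3),"ang",np.arctan2(M[1,1],M[0,1]).round(4))
for n in("top","scene"):
    p,d,P=cam(n);h=cv2.cvtColor(p,cv2.COLOR_RGB2HSV)
    u0,v0=((327,250) if n=="top" else (331,273)); r=(h[...,1]>150)&(h[...,2]>90)&((h[...,0]<7)|(h[...,0]>173)); r[:,:u0-15]=0;r[:,u0+15:]=0;r[:v0-15]=0;r[v0+15:]=0
    v,u=np.nonzero(r);print(n,len(v),u.mean().round(2),v.mean().round(2))
    np.savez("/tmp/chk_"+n,p=p,P=P)
E
python3 chk.py
```

```text
14.0 [ 0.4906 -0.0282  0.2274] f [-1.5  4.   3.8] t [ 0.57  0.13 -0.14] w 0.16 ang 1.6246
top 39 328.87 249.67
scene 63 330.98 273.75
```

drive_tool --increments '[[[0,0,0],0.04],[[0,0,0],0.1],[[0,0,0],0.17],[[0,0,0],0.24],[[0,0,0],0.31],[[0,0,0],0.38],[[0,0,0],0.45],[[0,0,0],0.52],[[0,0,0],0.59],[[0,0,0],0.66],[[0,0,0],0.73],[[0,0,0],0.8]]'

```text
time_s: 15.3
eef_pos: [0.4905, -0.0283, 0.2274]
eef_rot: [-0.0, 0.365, 0.931, 0.0]
wrist_force: [-1.7, 3.2, 3.8]
width: 0.158
gripper_force: 43.1
```

drive_tool --increments '[[[0,0,0],0],[[0,0,0],0],[[0,0,0],0]]'

```text
time_s: 15.6
eef_pos: [0.4905, -0.0284, 0.2274]
eef_rot: [-0.0, 0.364, 0.931, 0.0]
wrist_force: [-3.5, 5.2, 6.0]
width: 0.157
gripper_force: 43.3
```

```bash
python3 chk.py
```

```text
15.6 [ 0.4905 -0.0284  0.2274] f [-3.5  5.2  6. ] t [ 0.62  0.42 -0.2 ] w 0.157 ang 0.8258
top 39 328.87 249.67
scene 64 331.05 273.75
```

drive_tool --increments '[[[0,0,0],0.02],[[0,0,0],0.04],[[0,0,0],0.06],[[0,0,0],0.08],[[0,0,0],0.08],[[0,0,0],0.08]]'

```text
time_s: 16.3
eef_pos: [0.4905, -0.0284, 0.2274]
eef_rot: [-0.0, 0.4, 0.916, 0.0]
wrist_force: [-2.5, 4.7, 5.9]
width: 0.158
gripper_force: 43.3
```

```bash
python3 chk.py
```

```text
16.3 [ 0.4905 -0.0284  0.2274] f [-2.5  4.7  5.9] t [0.65 0.47 0.16] w 0.158 ang 0.7468
top 39 328.87 249.67
scene 63 330.98 273.75
```

drive_tool --increments '[[[0,0,0],0.02],[[0,0,0],0.04],[[0,0,0],0.04],[[0,0,0],0.04]]'

```text
time_s: 16.8
eef_pos: [0.4905, -0.0284, 0.2274]
eef_rot: [-0.0, 0.419, 0.908, 0.0]
wrist_force: [-2.9, 4.2, 5.5]
width: 0.159
gripper_force: 43.3
```

```bash
python3 chk.py
```

```text
16.8 [ 0.4905 -0.0284  0.2274] f [-2.9  4.2  5.5] t [0.64 0.44 0.12] w 0.159 ang 0.707
top 39 328.87 249.67
scene 63 331.0 273.81
```

drive_tool --increments '[[[0,0,0],0.02],[[0,0,0],0.04],[[0,0,0],0.04],[[0,0,0],0.04]]'

```text
time_s: 17.3
eef_pos: [0.4905, -0.0284, 0.2274]
eef_rot: [-0.0, 0.437, 0.9, 0.0]
wrist_force: [-2.5, 5.8, 5.1]
width: 0.157
gripper_force: 43.3
```

```bash
python3 chk.py
```

```text
17.3 [ 0.4905 -0.0284  0.2274] f [-2.5  5.8  5.1] t [0.57 0.46 0.19] w 0.157 ang 0.6669
top 39 328.87 249.67
scene 63 330.98 273.75
```

drive_tool --increments '[[[0,0,0],0.02],[[0,0,0],0.04],[[0,0,0],0.04],[[0,0,0],0.04]]'

```text
time_s: 17.8
eef_pos: [0.4905, -0.0284, 0.2274]
eef_rot: [-0.0, 0.455, 0.891, 0.0]
wrist_force: [-2.5, 5.1, 5.4]
width: 0.156
gripper_force: 43.3
```

```bash
python3 chk.py
```

```text
17.8 [ 0.4905 -0.0284  0.2274] f [-2.5  5.1  5.4] t [0.69 0.44 0.16] w 0.156 ang 0.6269
top 39 328.87 249.67
scene 64 331.05 273.75
```

drive_tool --increments '[[[0,0,0],0.02],[[0,0,0],0.04],[[0,0,0],0.04],[[0,0,0],0.04]]'

```text
time_s: 18.3
eef_pos: [0.4905, -0.0284, 0.2274]
eef_rot: [-0.001, 0.472, 0.881, 0.0]
wrist_force: [-2.4, 5.6, 4.7]
width: 0.156
gripper_force: 43.3
```

```bash
python3 chk.py
```

```text
18.3 [ 0.4905 -0.0284  0.2274] f [-2.4  5.6  4.7] t [0.58 0.51 0.05] w 0.156 ang 0.5866
top 39 328.87 249.67
scene 64 330.86 273.64
```

drive_tool --increments '[[[0,0,0],0.01],[[0,0,0],0.02],[[0,0,0],0.03],[[0,0,0],0.03]]'

```text
time_s: 18.8
eef_pos: [0.4905, -0.0284, 0.2274]
eef_rot: [-0.001, 0.486, 0.874, 0.0]
wrist_force: [-3.1, 4.8, 5.9]
width: 0.159
gripper_force: 43.3
```

```bash
python3 chk.py
```

```text
18.8 [ 0.4905 -0.0284  0.2274] f [-3.1  4.8  5.9] t [0.61 0.45 0.04] w 0.159 ang 0.5566
top 40 328.55 249.82
scene 63 330.24 273.59
```

The pin is starting to drop.

drive_tool --increments '[[[0,0,0],0.01],[[0,0,0],0.02],[[0,0,0],0.02],[[0,0,0],0.02]]'

```text
time_s: 19.3
eef_pos: [0.4905, -0.0285, 0.2274]
eef_rot: [-0.001, 0.494, 0.869, 0.0]
wrist_force: [-2.5, 4.1, 5.8]
width: 0.156
gripper_force: 43.3
```

```bash
python3 chk.py
```

```text
19.3 [ 0.4905 -0.0285  0.2274] f [-2.5  4.1  5.8] t [0.6  0.57 0.08] w 0.156 ang 0.5365
top 37 328.11 249.92
scene 63 330.16 273.49
```

drive_tool --increments '[[[0,0,0],0.01],[[0,0,0],0.02],[[0,0,0],0.02],[[0,0,0],0.02]]'

```text
time_s: 19.8
eef_pos: [0.4905, -0.0285, 0.2274]
eef_rot: [-0.001, 0.503, 0.864, 0.0]
wrist_force: [-2.9, 4.7, 5.6]
width: 0.158
gripper_force: 43.4
```

```bash
python3 chk.py
```

```text
19.8 [ 0.4905 -0.0285  0.2274] f [-2.9  4.7  5.6] t [0.54 0.51 0.01] w 0.158 ang 0.5162
top 37 327.84 249.86
scene 59 329.73 273.17
```

drive_tool --increments '[[[0,0,0],0.01],[[0,0,0],0.02],[[0,0,0],0.02],[[0,0,0],0.02]]'

```text
time_s: 20.3
eef_pos: [0.4904, -0.0285, 0.2274]
eef_rot: [-0.001, 0.512, 0.859, 0.0]
wrist_force: [-3.7, 4.5, 6.0]
width: 0.158
gripper_force: 43.4
```

```bash
python3 chk.py
```

```text
20.3 [ 0.4904 -0.0285  0.2274] f [-3.7  4.5  6. ] t [ 0.55  0.53 -0.1 ] w 0.158 ang 0.4959
top 36 326.92 249.94
scene 63 328.54 272.89
```

drive_tool --increments '[[[0,0,0],0.01],[[0,0,0],0.02],[[0,0,0],0.02],[[0,0,0],0.02]]'

```text
time_s: 20.8
eef_pos: [0.4905, -0.0285, 0.2274]
eef_rot: [-0.001, 0.52, 0.854, 0.0]
wrist_force: [-2.7, 3.0, 5.3]
width: 0.155
gripper_force: 43.4
```

```bash
python3 chk.py
```

```text
20.8 [ 0.4905 -0.0285  0.2274] f [-2.7  3.   5.3] t [ 0.59  0.53 -0.  ] w 0.155 ang 0.4763
top 34 325.94 250.09
scene 65 327.82 272.54
```

drive_tool --increments '[[[0,0,0],0.01],[[0,0,0],0.015],[[0,0,0],0.015],[[0,0,0],0.015]]'

```text
time_s: 21.3
eef_pos: [0.4905, -0.0285, 0.2274]
eef_rot: [-0.001, 0.526, 0.85, 0.0]
wrist_force: [-2.5, 4.6, 5.4]
width: 0.158
gripper_force: 43.3
```

```bash
python3 chk.py
```

```text
21.3 [ 0.4905 -0.0285  0.2274] f [-2.5  4.6  5.4] t [0.59 0.54 0.09] w 0.158 ang 0.4619
top 34 325.94 250.09
scene 65 327.82 272.54
```

The pin stopped moving, so it is fully in. Releasing, rising and checking.

drive_tool --increments '[[[0,0,0],0],[[0,0,0],0],[[0,0,0],0],[[0,0,0],0],[[0,0,0],0],[[0,0,0],0],[[0,0,0],0],[[0,0,0],0]]' --jaw -1

```text
time_s: 22.2
eef_pos: [0.4905, -0.0287, 0.2271]
eef_rot: [0.0, 0.527, 0.85, -0.0]
wrist_force: [-0.4, -0.1, 0.2]
width: 1.002
gripper_force: 0.0
```

drive_tool --increments '[[[0,0,-2],0],[[0,0,-5],0],[[0,0,-9],0],[[0,0,-13],0],[[0,0,-17],0],[[0,0,-19],0],[[0,0,-19],0],[[0,0,-19],0]]'

```text
time_s: 23.0
eef_pos: [0.4904, -0.0287, 0.4168]
eef_rot: [0.0, 0.527, 0.85, -0.0]
wrist_force: [-0.8, -0.2, -0.2]
width: 0.996
gripper_force: 0.0
```

drive_tool --increments '[[[-3.4,-2,0],-0.15],[[-6,-3,0],-0.1],[[-6,-3,0],0],[[-6,-3,0],0],[[-6,-3,0],0]]'

```text
time_s: 23.5
eef_pos: [0.49, -0.0956, 0.4151]
eef_rot: [-0.002, 0.526, 0.85, -0.0]
wrist_force: [0.0, 0.6, 0.5]
width: 1.004
gripper_force: 0.0
```

```bash
python3 chk.py; python3 - <<'E'
from h import *
p,d,P=cam("wrist"); q,_,_=cam("scene"); save("fin",np.hstack([cv2.resize(p,(400,300)),cv2.resize(q[200:350,180:380],(400,300))]))
c=np.array([.48626,.0040]);ex=np.array([.99418,.10775]);ey=np.array([-.10775,.99418])
L=np.stack([(P[...,:2]-c)@ex,(P[...,:2]-c)@ey],-1)*1000; Z=P[...,2];h=cv2.cvtColor(p,cv2.COLOR_RGB2HSV)
m=(abs(Z-.066)<.006)&(np.hypot(L[...,0],L[...,1]-69.8)<30);Q=L[m];print("pipe",len(Q),cv2.minEnclosingCircle(Q.astype(np.float32)))
m=(Z>.078)&(np.hypot(L[...,0],L[...,1]+32)<32)&(Z<.1);Q=L[m];print("bar",cv2.minAreaRect(Q.astype(np.float32)))
m=(h[...,1]>150)&(Z>.02)&((h[...,0]<8)|(h[...,0]>172))&(np.hypot(L[...,0],L[...,1]+118)<20);print("pinred",L[m].min(0),L[m].max(0))
E
```

```text
23.5 [ 0.49   -0.0956  0.4151] f [0.  0.6 0.5] t [ 0.04  0.01 -0.04] w 1.004 ang 0.462
top 0 nan nan
scene 65 327.82 272.54
pipe 590 ((1.2080187797546387, 67.99678802490234), 21.193395614624023)
bar ((-0.10660314559936523, -33.06298828125), (14.09941291809082, 48.66289520263672), 20.250324249267578)
pinred [  -8.91160297 -121.91990308] [   8.75269848 -109.84402542]chk.py:6: RuntimeWarning: Mean of empty slice.
  v,u=np.nonzero(r);print(n,len(v),u.mean().round(2),v.mean().round(2))
  ret = ret.dtype.type(ret / rcount)
```

View pics/fin.png

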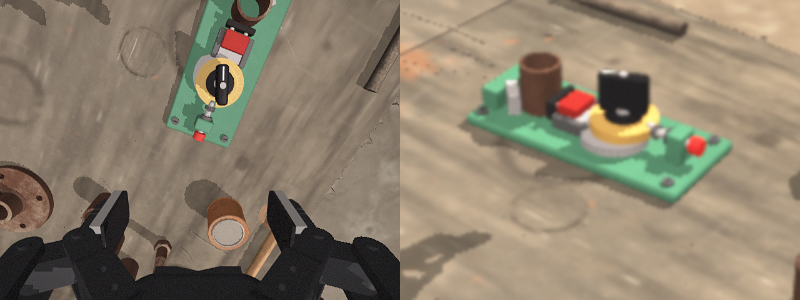

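In the left view the pin's red knob has moved in 6.8 mm, and in the right view the pipe stands in the vee. The pipe is at the edge of the wrist frame, so I'll move back and check that it is home.

drive_tool --increments '[[[4,1.7,0],0],[[8,3.4,0],0],[[12,5,0],0],[[13.9,5.8,0],0],[[13.9,5.8,0],0],[[13.9,5.8,0],0],[[13.9,5.8,0],0]]'

```text
time_s: 24.4
eef_pos: [0.4806, 0.0539, 0.4171]
eef_rot: [0.0, 0.527, 0.85, -0.0]
wrist_force: [-0.1, -0.0, -0.3]
width: 1.005
gripper_force: 0.0
```

```bash
python3 - <<'E'
from h import *
p,d,P=cam("wrist");h=cv2.cvtColor(p,cv2.COLOR_RGB2HSV)
c=np.array([.48626,.0040]);ex=np.array([.99418,.10775]);ey=np.array([-.10775,.99418])
L=np.stack([(P[...,:2]-c)@ex,(P[...,:2]-c)@ey],-1)*1000; Z=P[...,2]
m=(abs(Z-.066)<.004)&(np.hypot(L[...,0],L[...,1]-69.8)<30);Q=L[m];print("pipe",len(Q),Q.min(0),Q.max(0),cv2.minEnclosingCircle(Q.astype(np.float32)),np.percentile(Z[m],[5,50,95]))
w=(h[...,1]<40)&(h[...,2]>120)&(abs(Z-.036)<.008)&(abs(L[...,1]-91)<16)
for s in(-1,1):
    Q=L[w&(L[...,0]*s>0)&(abs(L[...,0])<34)];print("cheek",len(Q),cv2.boxPoints(cv2.minAreaRect(Q.astype(np.float32))).round(1).tolist())
m=(h[...,2]<70)&(abs(Z-.036)<.004)&(abs(L[...,0])<19)&(L[...,1]>30)&(L[...,1]<60);print("pad",m.sum(),L[m].min(0),L[m].max(0))
save("fin2",p[:,100:600])
E
```

```text
pipe 671 [-20.12113346  47.68932238] [22.34737162 90.07887444] ((1.1534866094589233, 68.85354614257812), 21.309904098510742) [0.06333062 0.06488101 0.06638092]
cheek 432 [[-32.0, 84.80000305175781], [-23.600000381469727, 76.30000305175781], [-2.5999999046325684, 97.30000305175781], [-11.0, 105.69999694824219]]
cheek 418 [[2.799999952316284, 97.5], [23.600000381469727, 76.30000305175781], [31.899999618530273, 84.5999984741211], [11.199999809265137, 105.69999694824219]]
pad 195 [-18.97818503  40.01551696] [18.89586649 59.96626641]
```

View pics/fin2.png

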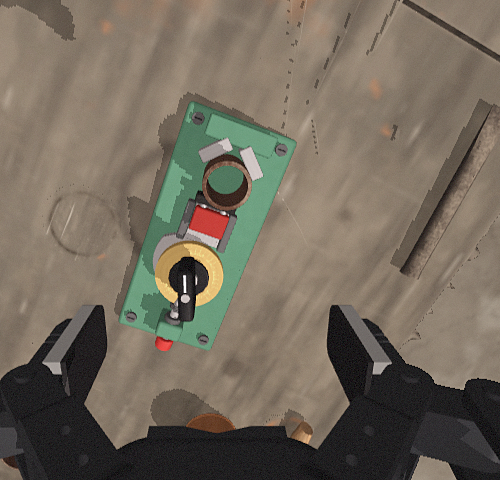

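The image shows the pipe in the vee at (228,182) with the pad against it. It measures about 1.1 mm to the clamp's +x side: touching the right cheek, with a gap of about 1.3 mm at the left cheek. I'll settle it with a light centring squeeze.

drive_tool --increments '[[[1.76,0.64,3],0.12],[[1.76,0.64,6],0.24],[[1.76,0.64,8],0.354],[[1.76,0.64,8],0.354],[[1.76,0.64,8],0.354],[[1.76,0.64,8],0.354],[[1.76,0.64,8],0.354]]'

```text
time_s: 25.15
eef_pos: [0.4791, 0.0729, 0.3389]
eef_rot: [0.001, 0.669, 0.744, 0.001]
wrist_force: [-1.1, 0.4, 0.7]
width: 1.0
gripper_force: 0.0
```

```bash
cat > pp.py <<'E'
from h import *
e,M,s=tool();c=np.array([.48626,.0040]);ex=np.array([.99418,.10775]);ey=np.array([-.10775,.99418])
print(s["time_s"],e.round(4),"tcp local mm",((e[:2]-c)@ex*1000).round(2),((e[:2]-c)@ey*1000).round(2),"ang",np.arctan2(M[1,1],M[0,1]).round(4),s["wrist_force"].round(1))
for i in range(2):
    p,d,P=cam("wrist");h=cv2.cvtColor(p,cv2.COLOR_RGB2HSV)
    L=np.stack([(P[...,:2]-c)@ex,(P[...,:2]-c)@ey],-1)*1000; Z=P[...,2]
    m=(abs(Z-.066)<.004)&(np.hypot(L[...,0],L[...,1]-69.8)<24)&(h[...,1]>60);Q=L[m]
    print("pipe",len(Q),cv2.minEnclosingCircle(Q.astype(np.float32)),np.median(Z[m]))
    w=(h[...,1]<40)&(h[...,2]>120)&(abs(Z-.036)<.006)&(abs(L[...,1]-91)<16)
    for k in(-1,1):
        Q=L[w&(L[...,0]*k>0)&(abs(L[...,0])<34)]
        if len(Q)>50:
            b=cv2.boxPoints(cv2.minAreaRect(Q.astype(np.float32)));print("cheek",len(Q),"inner apex",(b[:,1]+k*b[:,0]).min().round(2), np.sort(b[:,1]+k*b[:,0]).round(1))
E
python3 pp.py
```

```text
25.15 [0.4791 0.0729 0.3389] tcp local mm 0.27 69.23 ang 0.1064 [-1.1  0.4  0.7]
pipe 1051 ((0.9071516990661621, 69.06734466552734), 21.428110122680664) 0.06482858317366552
cheek 648 inner apex 99.89 [ 99.9 100.9 117.  118. ]
cheek 658 inner apex 100.07 [100.1 100.3 116.6 116.8]
pipe 1050 ((0.716896653175354, 69.1163101196289), 21.442556381225586) 0.06484176841761341
cheek 645 inner apex 100.33 [100.3 100.7 116.8 117.2]
cheek 661 inner apex 100.01 [100.  100.5 116.4 116.9]
```

drive_tool --increments '[[[0,-0.03,4],0],[[0,-0.03,8],0],[[0,-0.03,10],0],[[0,-0.03,11.5],0],[[0,-0.03,12.3],0],[[0,-0.03,12.3],0],[[0,-0.03,12.3],0]]'

```text
time_s: 25.95
eef_pos: [0.4787, 0.0731, 0.2151]
eef_rot: [0.001, 0.669, 0.744, 0.001]
wrist_force: [0.4, 0.1, 0.1]
width: 0.995
gripper_force: 0.0
```

drive_tool --increments '[[[0,0,0],0],[[0,0,0],0],[[0,0,0],0],[[0,0,0],0],[[0,0,0],0],[[0,0,0],0],[[0,0,0],0],[[0,0,0],0],[[0,0,0],0]]' --jaw 1 --grip_force 20

```text
time_s: 26.85
eef_pos: [0.4787, 0.0733, 0.2151]
eef_rot: [0.0, 0.669, 0.744, 0.001]
wrist_force: [0.5, 1.5, 6.3]
width: 0.482
gripper_force: 22.4
```

```bash
python3 pp.py
```

```text
26.85 [0.4787 0.0733 0.2151] tcp local mm -0.01 69.66 ang 0.1059 [0.5 1.5 6.3]
pipe 3812 ((0.09734570980072021, 69.78279113769531), 23.86799430847168) 0.06479799191860294
cheek 1889 inner apex 100.36 [100.4 100.5 117.1 117.3]
cheek 1983 inner apex 99.1 [ 99.1 100.7 119.3 120.9]
pipe 3811 ((0.11626062542200089, 69.83749389648438), 23.852149963378906) 0.06478210509246266
cheek 1892 inner apex 100.43 [100.4 100.5 117.1 117.2]
cheek 1994 inner apex 100.03 [100.  100.  120.2 120.2]
```

drive_tool --increments '[[[0.05,0,0],0],[[0.1,0,0],0],[[0.1,0,0],0],[[0.1,0,0],0]]'

```text
time_s: 27.35
eef_pos: [0.4787, 0.0737, 0.2151]
eef_rot: [0.001, 0.669, 0.744, 0.0]
wrist_force: [0.4, -2.7, 6.5]
width: 0.482
gripper_force: 22.4
```

drive_tool --increments '[[[0,0,0],0],[[0,0,0],0],[[0,0,0],0],[[0,0,0],0],[[0,0,0],0],[[0,0,0],0],[[0,0,0],0]]' --jaw -1

```text
time_s: 28.05
eef_pos: [0.478, 0.0741, 0.2141]
eef_rot: [-0.0, 0.669, 0.744, -0.0]
wrist_force: [0.2, -0.7, 0.1]
width: 0.997
gripper_force: 0.0
```

drive_tool --increments '[[[0,0,-2],0],[[0,0,-5],0],[[0,0,-9],0],[[0,0,-12.4],0],[[0,0,-12.4],0],[[0,0,-12.4],0],[[0,0,-12.4],0]]'

```text
time_s: 28.75
eef_pos: [0.4776, 0.0741, 0.3367]
eef_rot: [-0.001, 0.669, 0.744, -0.001]
wrist_force: [0.4, 0.3, 0.7]
width: 1.003
gripper_force: 0.0
```

```bash
python3 pp.py; python3 chk.py 2>/dev/null
```

```text
28.75 [0.4776 0.0741 0.3367] tcp local mm -1.1 70.62 ang 0.106 [0.4 0.3 0.7]
pipe 1073 ((0.1498965322971344, 69.91731262207031), 21.65398597717285) 0.06493800940887695
cheek 651 inner apex 100.39 [100.4 100.7 116.8 117.1]
cheek 688 inner apex 100.09 [100.1 100.3 116.7 116.9]
pipe 1054 ((-0.1738138645887375, 69.9192886352539), 21.419185638427734) 0.06493049538787332
cheek 669 inner apex 100.46 [100.5 100.7 116.8 117. ]
cheek 663 inner apex 100.03 [100.  100.1 116.6 116.7]
28.85 [0.4775 0.074  0.3362] f [0.4 0.1 0.3] t [ 0.05 -0.01 -0.04] w 1.002 ang 0.1059
top 34 325.94 250.09
scene 65 327.82 272.54
```

The pipe is now at (0, 69.9) against a seat of (0, 69.8), so it is home. The pin is still fully in and the gripper is clear.

```bash
python3 -c "
from rig import ticket
print(ticket.sign_off())"
```

```text
the job is handed in; nothing more can be done
None
```

The leftmost pipe offcut is clamped home in the vee with the lock pin fully in the notch, and I handed the job in at about 29 s; after the clamping I squeezed the pipe lightly once to centre it (it sat about 1 mm to one side) and let go again.

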